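# Shut the stone drawer and press its lock lever through the guard window

### The job

Lock the lapping stones away. With the fingers, push the open steel drawer fully home; only then reach down through the window of the small guard box on the counter and press the lock lever under it all the way down, without touching the guard at all. Grasp nothing and leave the valve plate, the gauge block and the jar where they are; the fingers finish clear of everything.

Things in the scene. Friction and masses are not known exactly. Their poses are not given: they have to be found in the camera images.
- unit: Beech counter section fixed on the bench, 300 deep (x) x 520 wide (y) x 90 mm high. Origin: centre of its underside, on the bench. Its x points away from the robot, into the counter; its front edge is at x = -150 mm; its flat top is 90 mm above the origin. It is turned up to about 0.1 rad.
- drawer_front (a point): Centre of the flat outer face of the steel drawer's front panel (500 wide in y, 12 thick, from 12 to 68 mm above the bench, no handle), 45 mm above the bench. Axes as the unit's. Shut, this face is at x = -165 mm of the unit, 15 mm proud of the counter's edge. It can be pushed anywhere along its width.
- drawer (a joint): How far the drawer is open, in m: 0 is fully home, against a stop; it starts 0.04 to 0.08 open, towards the robot (unit -x). It rolls on rollers with about 1.5 N of friction (more when moved fast) and stays where it is left. Three ceramic stones are fixed in it.
- lever_pad (a point): Centre of the top face of the lever's flat square steel pad, 32 x 32 x 8 mm; moves with the lever. About 50 mm above the counter top at joint 0 (8 mm below the guard's top face), 27 mm when fully pressed. The lever runs 65 mm from the pad along the guard's +x to its pivot. At joint 0 it slopes 0.30 rad, the end away from the pivot higher; fully pressed it is about level.
- lever (a joint): Lever angle in rad: 0 is raised, 0.36 is fully pressed down against its stop (starts 0 to 0.04). A stiff hinge: about 4 N down on the pad moves it, and it stays where it is left.
- window (a point): Centre of the rectangular window in the guard's top, at the level of the top face, 58 mm above the counter. The window is 80 mm along this point's x and 70 mm along its y. The lever pad lies beneath it, near the middle (up to about 6 mm off).
- guard: Guard box of grey sheet steel 3 mm thick, closed on four sides, window in its top, fixed to the counter over the lever on its left or right half, turned up to 0.5 rad. Origin on the counter top, straight under the window's centre; reaches from x = -52 to +83 mm, y = -47 to +47 mm, 58 mm high. Nothing may touch it.
- valve_plate: Loose matte valve plate, a disc 100 mm across and 10 mm thick with a ring of ports, lying on a fixed 4 mm thick, 130 mm square green rubber mat on the other half of the counter. Origin: centre of its underside. To be left alone.
- gauge_block: Loose chrome gauge block 60 x 35 x 10 mm lying flat on the counter near the middle. Origin: centre of its underside. To be left alone.
- jar: Loose closed white jar 48 mm across and 55 mm high standing at the back of the counter. Origin: centre of its underside. To be left alone.

How it is judged:
On the way, in this order (a step that is already met when the one before it is completed fails the run):
1. the drawer is pushed fully home while the lever is still up (value of joint drawer below 0.004 m and value of joint lever below 0.1 rad), for 0.2 s.
2. the lever is pressed all the way down with the fingers (value of joint lever above 0.32 rad and contact force between the fingers and lever above 0.5 N), for 0.05 s.
At the end, for the whole second after the job is handed in: The drawer is home (open less than 4 mm), the lever is down (beyond 0.32 of its 0.36 rad), and the valve plate, gauge block and jar are at rest within 10 mm of where they stood (value of joint drawer below 0.004 m and value of joint lever above 0.32 rad and linear speed of each of valve_plate, gauge_block, jar below 0.01 m/s and distance of each of valve_plate, gauge_block, jar from where it was at the start of the episode below 0.01 m); the robot touches nothing.
It fails at once if the robot touches the guard (contact force between any of the fingers, the arm and guard above 0.3 N).
It fails at once if the lever is pressed while the drawer is open (value of joint lever above 0.12 rad and value of joint drawer above 0.008 m).
It fails at once if the valve plate, gauge block or jar is moved or lifted (distance of any of valve_plate, gauge_block, jar from where it was at the start of the episode above 0.012 m).
It also fails if it takes over 45 s, if anything falls off the work surface, if the arm or the gripper's body presses on something with over 40 N, if the wrist force passes 120 N, or if a joint passes its speed limit or range.

### The arm

A 6-joint arm with a two-finger parallel gripper is mounted at the origin on the work surface. World frame = base frame: x ahead of the robot, y to its left, z up, the work surface at z = 0. Lengths are in m, angles in rad, forces in N, time in s.
With the tool pointing down it reaches from about 0.35 to 0.85 m from the base axis. Payload 8.1 kg.
Tool frame: the origin (TCP) lies at the very end of the fingers, on their centre line; the grasp point (between the pads) lies 19 mm behind it; x points along the fingers, y is the direction in which the jaws open and shut, and the axes are right-handed (so a half turn about x gives the same grasp; the last joint's range is limited). The gripper opens to 85 mm and grips with 20 to 120 N. Pads are 22 mm wide; open, the fingers measure 114 mm over their backs; the gripper's body (76 mm by 85 mm) begins 54 mm behind the grasp point. The pads swing forward as they close: fully open they stand 13 mm farther back than shut.
Start: joints at [-1.325, 0.13, 1.488, -0, 1.523, -0.085], TCP at [0.195, -0.567, 0.231] pointing down, gripper open.
Joint ranges: [-2.96, 2.96], [-0.89, 2.26], [0.02, 2.5], [-1.34, 4.48], [0, 2.73], [-2.66, 2.66]. Speed limits (rad/s): [2.39, 2.39, 2.79, 3.14, 3.14, 3.14].

### API

Orientations are given as a rotation vector (axis times angle).
In Python, from bench import sense, camera, get_calibration, finish_job gives the robot as it stands.
- The arm moves only by the tool carry_out, never from a script. Its argument "targets" is a list of rows, each an object of numbers: "x", "y", "z": the shift along the tool's x, y, z in mm; "ax", "ay", "az": the turn, a rotation vector about the tool's x, y, z in degrees; "grip": the closure in counts, from 0 (fully open) to 255 (shut). A call has 1 to 12 rows; each row is the pose to reach, as a shift and turn from the pose commanded when the call began, along the tool's axes at that moment; what a row does not reach only later rows make up. A row lasts 1/12 s, in which the tool goes at most 41.7 mm and 7.16 degrees, less where a joint would pass 70% of its speed; a pose out of reach is approached as far as the arm can. A call with a gripper value outside its range is refused whole. The fingers move at their own pace and stop on an object; the grip force is fixed at half the most. Time passes only in rows, so rows that repeat a pose let the fingers close. It gives the time, the measured TCP pose, the force and the opening at its end, in the units of the state.
- sense(): the state, without advancing time (a new reading comes with each control period).
- camera(name): name is "scene" or "top" or "wrist"; returns (picture, depth): 480x640x3 uint8, red, green, blue; 480x640 float32, m along the optical axis (not along the pixel's ray), 0 where there is no reading.
- get_calibration(name): a dict with "K" (3x3 intrinsics, pixels), "k1" (the pictures are not rectified: a ray, as slopes to the right and down, at radius r is drawn at 1 + k1 r^2 times it, then the intrinsics apply), "rvec" (rotation vector, rad) and "tvec" (3), from world to camera coordinates, as OpenCV has them. Camera axes: x right, y down, z forward; pixel columns grow to the right and rows downward; lengths in m; the calibration is good to about 2 mm. A picture is of the moment at which its call begins: read the wrist's pose just before it. get_calibration takes no time and is no camera call; for the wrist camera it gives the pose at the moment of the call.
- finish_job(): hands the job in, once; it reports no verdict.
The state is a dict: "t": time; "joints": joint angles; "qd": joint speeds; "joint_torque": joint torques, N m; "position": TCP position; "tool_rot": TCP orientation; "ft_force": force on the tool from outside, world axes, zero at the start; "moment": the same for the moment, N m; "width": finger opening in m.
Only numpy, scipy, OpenCV 4.12 (cv2) and the standard library are available. Lean on these libraries where they do the work, as an engineer would, in place of code of your own. Each camera call takes 0.05 s, during which the arm holds its last target.

## Working session

There is one attempt and no reset: what is moved stays moved. The work goes in short steps, Python scripts to look and compute and a tool call to move; the robot and the scene stay as the last step left them, time stands still between calls to the robot, and variables do not carry over. Pictures are saved under pics/ and viewed, and the job is handed in when it is done.

Besides the shell and the picture viewer there is one more tool, called after ">>>" as name(argument=value, ...), one argument or row to a line, values as JSON. carry_out: Moves the arm, as the interface text tells. Its arguments: {"type":"object","properties":{"targets":{"type":"array"}},"required":["targets"]}

```bash
mkdir -p pics; ls; python3 - <<'E'
from bench import *
import cv2,numpy as np
s=sense()
for k,v in s.items(): print(k,np.round(v,4))
for n in("scene","top"):
    p,d=camera(n); cv2.imwrite(f"pics/{n}0.png",p[:,:,::-1]); np.save(f"pics/{n}0.npy",d)
    c=get_calibration(n); print(n,c)
E
```

```text
pics
t 0.0
joints [-1.3254  0.1312  1.4893 -0.      1.523  -0.0854]
qd [ 0.0002  0.0008 -0.0002 -0.     -0.001  -0.0012]
joint_torque [ 2.00000e-04 -5.69409e+01 -5.00543e+01 -2.00000e-04  1.51000e-02
 -0.00000e+00]
position [ 0.1948 -0.5669  0.2302]
tool_rot [ 2.0429  0.343  -2.0432]
ft_force [-0.3373 -0.4429  0.5599]
moment [-0.0047  0.0244  0.0064]
width 0.0858
scene {'K': array([[484.49554567,   0.        , 320.69610086],
       [  0.        , 484.49554567, 230.67302851],
       [  0.        ,   0.        ,   1.        ]]), 'k1': 0.005893357525881468, 'rvec': array([ 1.4308823 ,  2.21390467, -0.82887163]), 'tvec': array([ 0.27092506, -0.39317651,  1.12879271])}
top {'K': array([[533.19938592,   0.        , 328.24269564],
       [  0.        , 533.19938592, 239.5871609 ],
       [  0.        ,   0.        ,   1.        ]]), 'k1': -0.061494723590430816, 'rvec': array([ 2.15023587, -2.16396349,  0.14066005]), 'tvec': array([0.03681094, 0.65303834, 0.78540175])}
```

View pics/scene0.png

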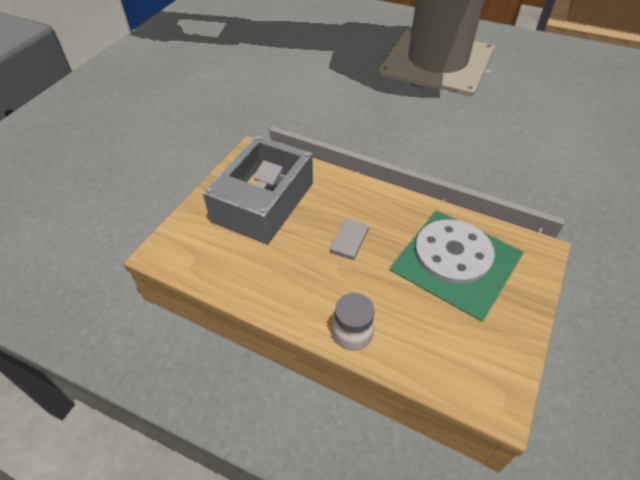

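View pics/top0.png

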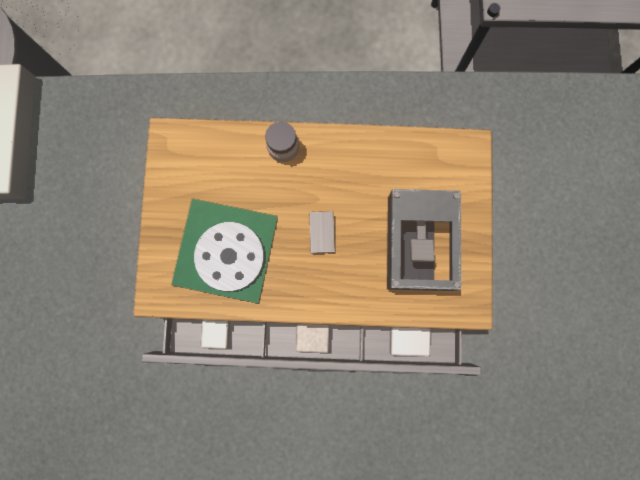

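The pictures show the guard on the right half of the counter: top view about x 389-461, y 190-290, with the pad at about (423,250). The open drawer front runs from about (144,358) to (479,371).

```bash
cat > h.py <<'E'
import numpy as np,cv2
from bench import *
def cal(n):
    c=get_calibration(n);R=cv2.Rodrigues(np.array(c["rvec"]))[0];return c["K"],c["k1"],R,np.array(c["tvec"]).ravel()
def ray(n,uv,c=None):
    K,k1,R,t=c or cal(n); uv=np.atleast_2d(np.array(uv,float))
    p=cv2.undistortPoints(uv[:,None],K,np.array([k1,0,0,0.]))[:,0]
    d=np.c_[p,np.ones(len(p))]@R; return -R.T@t,d
def onz(n,uv,z,c=None):
    o,d=ray(n,uv,c); return o+d*((z-o[2])/d[:,2])[:,None]
def pts(n,dep,c=None):
    v,u=np.mgrid[0:480,0:640]; o,d=ray(n,np.c_[u.ravel(),v.ravel()],c)
    P=o+d*dep.ravel()[:,None]; P[dep.ravel()==0]=np.nan; return P.reshape(480,640,3)
def proj(n,P,c=None):
    K,k1,R,t=c or cal(n); return cv2.projectPoints(np.array(P,float).reshape(-1,1,3),R,t,K,np.array([k1,0,0,0.]))[0][:,0]
E
python3 - <<'E'
from h import *
d=np.load("pics/top0.npy"); P=pts("top",d)
im=cv2.imread("pics/top0.png")
for uv in [(350,280),(423,252),(420,215),(457,240),(320,365),(230,240),(560,400)]:
    print(uv,P[uv[1],uv[0]].round(4))
z=P[:,:,2]
hsv=cv2.cvtColor(im,cv2.COLOR_BGR2HSV)
w=((hsv[:,:,0]>8)&(hsv[:,:,0]<25)&(hsv[:,:,1]>90)).astype(np.uint8)
c=max(cv2.findContours(cv2.morphologyEx(w,cv2.MORPH_CLOSE,np.ones((9,9))),0,1)[0],key=cv2.contourArea)
q=cv2.approxPolyDP(cv2.convexHull(c),8,True)[:,0];print(q); X=onz("top",q,.09);print(X.round(4))
g=((z>.138)&(z<.16)).astype(np.uint8); g[:,:370]=0
c=max(cv2.findContours(g,0,1)[0],key=cv2.contourArea); print(cv2.minAreaRect(c))
b=cv2.boxPoints(cv2.minAreaRect(c)); G=onz("top",b,.148); print(b.round(1),G.round(4),G.mean(0))
a=im[160:320,360:500]; cv2.imwrite("pics/z1.png",cv2.resize(a,None,fx=4,fy=3.75,interpolation=2)[:600])
sc=cv2.imread("pics/scene0.png")[130:250,190:330];cv2.imwrite("pics/z2.png",cv2.resize(sc,None,fx=5,fy=5,interpolation=2))
E
```

```text
(350, 280) [0.5879 0.0018 0.0915]
(423, 252) [nan nan nan]
(420, 215) [ 0.6721 -0.0916  0.1509]
(457, 240) [ 0.6381 -0.1416  0.1473]
(320, 365) [0.4651 0.046  0.0674]
(230, 240) [0.6455 0.1737 0.1046]
(560, 400) [ 0.398  -0.3358  0.001 ]
[[150 119]
 [490 130]
 [491 328]
 [134 315]]
[[ 0.8332  0.3021  0.09  ]
 [ 0.8127 -0.213   0.09  ]
 [ 0.5172 -0.2008  0.09  ]
 [ 0.5389  0.3143  0.09  ]]
((425.5, 239.0), (100.0, 69.0), 90.0)
[[391. 189.]
 [460. 189.]
 [460. 289.]
 [391. 289.]] [[ 0.7089 -0.0533  0.148 ]
 [ 0.7086 -0.1484  0.148 ]
 [ 0.5718 -0.1431  0.148 ]
 [ 0.5726 -0.0504  0.148 ]] [ 0.64045479 -0.09879891  0.148     ]
```

View pics/z1.png

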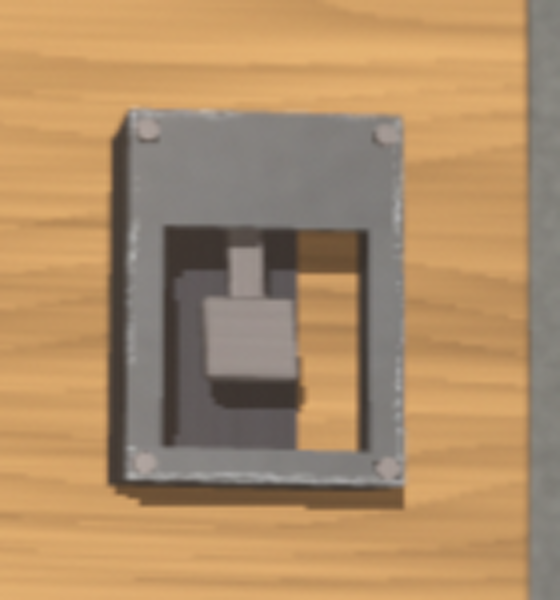

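View pics/z2.png

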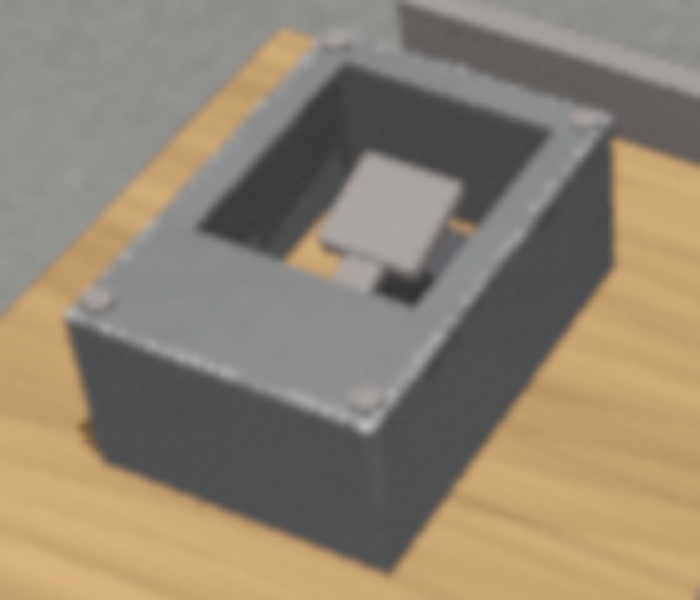

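```bash
python3 - <<'E'
from h import *
A=np.array
wt=A([(164,227),(367,228),(366,452),(163,447)])/[4,3.75]+[360,160]-.3
pt=A([(205,300),(295,297),(297,377),(207,378)])/[4,3.75]+[360,160]-.3
ws=A([(551,130),(343,65),(197,228),(418,307)])/5+[190,130]-.4
ps=A([(463,185),(370,152),(320,240),(413,272)])/5+[190,130]-.4
for n,w,p in(("top",wt,pt),("scene",ws,ps)):
    W=onz(n,w,.148);Q=onz(n,p,.14);print(n,"win",W[:,:2].round(4).tolist(),W.mean(0).round(4),"pad",Q[:,:2].round(4).tolist(),Q.mean(0).round(4))
P=pts("top",np.load("pics/top0.npy"))
# drawer front & unit front edge
sub=P[335:400,130:500].reshape(-1,3); m=(sub[:,2]>.06)&(sub[:,2]<.075);s=sub[m]
s=s[(s[:,0]<.52)]
print(len(s),s.min(0),s.max(0))
for lo in np.arange(-.18,.32,.08):
    k=s[(s[:,1]>lo)&(s[:,1]<lo+.02)]; 
    if len(k):print(lo,np.percentile(k[:,0],[0,5,50,95,100]).round(4),np.median(k[:,2]).round(4))
im=cv2.imread("pics/top0.png");cv2.imwrite("pics/z3.png",cv2.resize(im[305:385,270:370],None,fx=7,fy=7,interpolation=2))
s=sense();R=cv2.Rodrigues(A(s["tool_rot"]))[0];print(R.round(3),s["position"])
E
```

```text
top win [[0.6655, -0.0655], [0.6648, -0.1349], [0.5836, -0.1317], [0.586, -0.0633]] [ 0.625  -0.0989  0.148 ] pad [[0.6398, -0.0801], [0.6407, -0.111], [0.6114, -0.1108], [0.6113, -0.08]] [ 0.6258 -0.0955  0.14  ]
scene win [[0.5855, -0.0644], [0.5842, -0.1324], [0.6615, -0.1346], [0.664, -0.0652]] [ 0.6238 -0.0992  0.148 ] pad [[0.6086, -0.0811], [0.6069, -0.1118], [0.6448, -0.1067], [0.6456, -0.0773]] [ 0.6265 -0.0942  0.14  ]
2995 [ 0.44945421 -0.18957284  0.06000568] [0.48241689 0.30907434 0.07255433]
-0.18 [0.4495 0.4499 0.4559 0.4615 0.4622] 0.0688
-0.09999999999999999 [0.4535 0.4538 0.4598 0.4653 0.4655] 0.0688
-0.01999999999999999 [0.4557 0.4573 0.4626 0.4678 0.4686] 0.0687
0.06 [0.4572 0.4575 0.4653 0.4718 0.4722] 0.0679
0.14 [0.4638 0.4655 0.47   0.4743 0.4754] 0.0682
0.22000000000000003 [0.4684 0.4685 0.4743 0.4797 0.4802] 0.0678
0.3 [0.4711 0.4713 0.477  0.482  0.4824] 0.0679
[[-0.     0.325 -0.946]
 [ 0.002 -0.946 -0.325]
 [-1.    -0.002 -0.   ]] [ 0.19477333 -0.56697973  0.23034444]
```

View pics/z3.png

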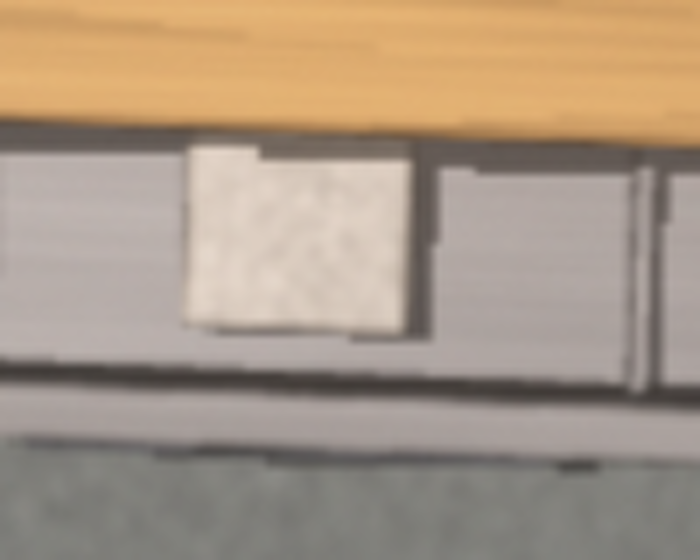

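Top and scene views agree to about 1.5 mm: window (0.6245,-0.099) and pad (0.626,-0.095). The drawer face is at x≈0.455 at y=0, and the unit's yaw is about -0.042. First I shut the fingers and travel to a point in front of the drawer.

>>> carry_out(
  targets=[
    {"y": -30, "z": -25, "ax": 2, "grip": 255},
    {"y": -60, "z": -50, "ax": 6, "grip": 255},
    {"y": -90, "z": -75, "ax": 10, "grip": 255},
    {"y": -120, "z": -101, "ax": 14, "grip": 255},
    {"y": -150, "z": -126, "ax": 18, "grip": 255},
    {"y": -180, "z": -151, "ax": 21.5, "grip": 255},
    {"y": -210, "z": -177, "ax": 21.5, "grip": 255},
    {"y": -240, "z": -202, "ax": 21.5, "grip": 255},
    {"y": -270, "z": -227, "ax": 21.5, "grip": 255},
    {"y": -300, "z": -253, "ax": 21.5, "grip": 255},
    {"y": -330, "z": -278, "ax": 21.5, "grip": 255},
    {"y": -345, "z": -291, "ax": 21.5, "grip": 255},
  ],
)

```text
invalid input at $.targets[0]: expected keys x, y, z, ax, ay, az, grip
```

```bash
cat > st.py <<'E'
from h import *
s=sense();R=cv2.Rodrigues(np.array(s["tool_rot"]))[0]
print(s["t"],s["position"],np.round(s["ft_force"],2),s["width"]);print(R.round(3))
import sys
if len(sys.argv)>3:
    print("tool shift mm",(R.T@(np.array(list(map(float,sys.argv[1:4])))-s["position"])*1000).round(1))
E
python3 st.py 0.415 0 0.23
```

```text
0.1 [ 0.19477333 -0.56697973  0.23034444] [-1.07  0.41  0.67] 0.08525467876570639
[[-0.     0.325 -0.946]
 [ 0.002 -0.946 -0.325]
 [-1.    -0.002 -0.   ]]
tool shift mm [   1.2 -464.7 -392.4]
```

>>> carry_out(
  targets=[
    {"x": 0, "y": -30, "z": -25, "ax": 2, "ay": 0, "az": 0, "grip": 255},
    {"x": 0, "y": -60, "z": -50, "ax": 6, "ay": 0, "az": 0, "grip": 255},
    {"x": 0, "y": -90, "z": -75, "ax": 10, "ay": 0, "az": 0, "grip": 255},
    {"x": 0, "y": -120, "z": -101, "ax": 14, "ay": 0, "az": 0, "grip": 255},
    {"x": 0, "y": -150, "z": -126, "ax": 18, "ay": 0, "az": 0, "grip": 255},
    {"x": 0, "y": -180, "z": -151, "ax": 21.5, "ay": 0, "az": 0, "grip": 255},
    {"x": 0, "y": -210, "z": -177, "ax": 21.5, "ay": 0, "az": 0, "grip": 255},
    {"x": 0, "y": -240, "z": -202, "ax": 21.5, "ay": 0, "az": 0, "grip": 255},
    {"x": 0, "y": -270, "z": -227, "ax": 21.5, "ay": 0, "az": 0, "grip": 255},
    {"x": 0, "y": -300, "z": -253, "ax": 21.5, "ay": 0, "az": 0, "grip": 255},
    {"x": 0, "y": -330, "z": -278, "ax": 21.5, "ay": 0, "az": 0, "grip": 255},
    {"x": 0, "y": -345, "z": -291, "ax": 21.5, "ay": 0, "az": 0, "grip": 255},
  ],
)

```text
t: 1.1
position: [0.3586, -0.1432, 0.2311]
tool_rot: [-2.2, 0.046, 2.199]
ft_force: [0.7, -0.4, 0.1]
width: 0.0
```

```bash
python3 st.py 0.415 0 0.23
```

```text
1.1 [ 0.35860058 -0.14320566  0.23110472] [ 0.73 -0.42  0.06] 2.9180539438905635e-05
[[ 0.    -0.043 -0.999]
 [ 0.001 -0.999  0.043]
 [-1.    -0.001 -0.   ]]
tool shift mm [   1.3 -145.5  -50.2]
```

>>> carry_out(
  targets=[
    {"x": 0, "y": -35, "z": -12, "ax": 0, "ay": 0, "az": 0, "grip": 255},
    {"x": 0, "y": -70, "z": -24, "ax": 0, "ay": 0, "az": 0, "grip": 255},
    {"x": 0, "y": -105, "z": -36, "ax": 0, "ay": 0, "az": 0, "grip": 255},
    {"x": 0, "y": -140, "z": -48, "ax": 0, "ay": 0, "az": 0, "grip": 255},
    {"x": 20, "y": -140, "z": -48, "ax": 0, "ay": 0, "az": 0, "grip": 255},
    {"x": 50, "y": -140, "z": -48, "ax": 0, "ay": 0, "az": 0, "grip": 255},
    {"x": 80, "y": -140, "z": -48, "ax": 0, "ay": 0, "az": 0, "grip": 255},
    {"x": 110, "y": -140, "z": -48, "ax": 0, "ay": 0, "az": 0, "grip": 255},
    {"x": 140, "y": -140, "z": -48, "ax": 0, "ay": 0, "az": 0, "grip": 255},
    {"x": 165, "y": -140, "z": -48, "ax": 0, "ay": 0, "az": 0, "grip": 255},
    {"x": 185, "y": -140, "z": -48, "ax": 0, "ay": 0, "az": 0, "grip": 255},
    {"x": 185, "y": -140, "z": -48, "ax": 0, "ay": 0, "az": 0, "grip": 255},
  ],
)

```text
t: 2.1
position: [0.4081, -0.0083, 0.0416]
tool_rot: [-2.189, 0.048, 2.207]
ft_force: [-1.2, 0.6, -1.5]
width: -0.0001
```

```bash
python3 st.py 0.5 0 0.046; python3 - <<'E'
from h import *
p,d=camera("top"); cv2.imwrite("pics/top1.png",p[:,:,::-1])
E
```

```text
2.1 [ 0.40813544 -0.00830783  0.0416229 ] [-1.17  0.62 -1.47] -6.480787721344899e-05
[[-0.008 -0.044 -0.999]
 [ 0.001 -0.999  0.044]
 [-1.    -0.001  0.008]]
tool shift mm [ -5.1 -12.4 -91.4]
```

View pics/top1.png

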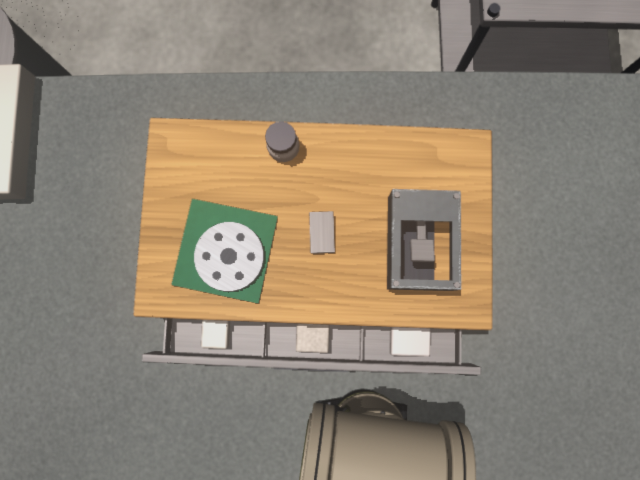

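The drawer is still open (its front edge on about row 365), and the tool stands in front of it at about (370,400) in the image. Now I push gently.

>>> carry_out(
  targets=[
    {"x": 0, "y": 0, "z": -10, "ax": 0, "ay": 0, "az": 0, "grip": 255},
    {"x": 0, "y": 0, "z": -20, "ax": 0, "ay": 0, "az": 0, "grip": 255},
    {"x": 0, "y": 0, "z": -27, "ax": 0, "ay": 0, "az": 0, "grip": 255},
    {"x": 0, "y": 0, "z": -33, "ax": 0, "ay": 0, "az": 0, "grip": 255},
    {"x": 0, "y": 0, "z": -39, "ax": 0, "ay": 0, "az": 0, "grip": 255},
    {"x": 0, "y": 0, "z": -45, "ax": 0, "ay": 0, "az": 0, "grip": 255},
    {"x": 0, "y": 0, "z": -51, "ax": 0, "ay": 0, "az": 0, "grip": 255},
    {"x": 0, "y": 0, "z": -57, "ax": 0, "ay": 0, "az": 0, "grip": 255},
    {"x": 0, "y": 0, "z": -63, "ax": 0, "ay": 0, "az": 0, "grip": 255},
    {"x": 0, "y": 0, "z": -69, "ax": 0, "ay": 0, "az": 0, "grip": 255},
    {"x": 0, "y": 0, "z": -75, "ax": 0, "ay": 0, "az": 0, "grip": 255},
    {"x": 0, "y": 0, "z": -80, "ax": 0, "ay": 0, "az": 0, "grip": 255},
  ],
)

```text
t: 3.15
position: [0.4928, -0.0125, 0.0462]
tool_rot: [-2.199, 0.049, 2.199]
ft_force: [-2.0, 0.3, 1.8]
width: 0.0002
```

```bash
python3 st.py 0.5 0 0.046
```

```text
3.15 [ 0.4927677  -0.01248176  0.04620192] [-1.98  0.32  1.77] 0.00022483449186787055
[[-0.    -0.044 -0.999]
 [ 0.    -0.999  0.044]
 [-1.    -0.     0.   ]]
tool shift mm [  0.2 -12.8  -6.7]
```

>>> carry_out(
  targets=[
    {"x": 0, "y": 0, "z": -2, "ax": 0, "ay": 0, "az": 0, "grip": 255},
    {"x": 0, "y": 0, "z": -4, "ax": 0, "ay": 0, "az": 0, "grip": 255},
    {"x": 0, "y": 0, "z": -6, "ax": 0, "ay": 0, "az": 0, "grip": 255},
    {"x": 0, "y": 0, "z": -7, "ax": 0, "ay": 0, "az": 0, "grip": 255},
    {"x": 0, "y": 0, "z": -8, "ax": 0, "ay": 0, "az": 0, "grip": 255},
    {"x": 0, "y": 0, "z": -8, "ax": 0, "ay": 0, "az": 0, "grip": 255},
  ],
)

```text
t: 3.65
position: [0.4967, -0.0126, 0.0454]
tool_rot: [-2.19, 0.048, 2.208]
ft_force: [-18.2, 0.4, 12.2]
width: 0.0003
```

The tool has met the stop (18 N, motion stopped at 0.4967). I hold briefly, then back off.

>>> carry_out(
  targets=[
    {"x": 0, "y": 0, "z": 0, "ax": 0, "ay": 0, "az": 0, "grip": 255},
    {"x": 0, "y": 0, "z": 0, "ax": 0, "ay": 0, "az": 0, "grip": 255},
    {"x": 0, "y": 0, "z": 0, "ax": 0, "ay": 0, "az": 0, "grip": 255},
    {"x": 0, "y": 0, "z": 20, "ax": 0, "ay": 0, "az": 0, "grip": 255},
    {"x": 0, "y": 0, "z": 45, "ax": 0, "ay": 0, "az": 0, "grip": 255},
    {"x": 0, "y": 0, "z": 70, "ax": 0, "ay": 0, "az": 0, "grip": 255},
    {"x": 0, "y": 0, "z": 85, "ax": 0, "ay": 0, "az": 0, "grip": 255},
    {"x": 0, "y": 0, "z": 85, "ax": 0, "ay": 0, "az": 0, "grip": 255},
  ],
)

```text
t: 4.32
position: [0.4125, -0.0087, 0.0454]
tool_rot: [-2.197, 0.049, 2.201]
ft_force: [-0.1, -0.0, 0.1]
width: -0.0001
```

```bash
python3 st.py 0.5 0 0.046; python3 - <<'E'
from h import *
p,d=camera("top"); cv2.imwrite("pics/top2.png",p[:,:,::-1])
P=pts("top",d)
s=P[300:400,120:500].reshape(-1,3);s=s[(s[:,2]>.062)&(s[:,2]<.074)&(s[:,0]>.45)]
w=P[300:400,120:500].reshape(-1,3);w=w[(w[:,2]>.085)&(w[:,2]<.097)&(w[:,0]>.45)]
for lo in np.arange(-.18,.32,.08):
    f=lambda a:a[(a[:,1]>lo)&(a[:,1]<lo+.02)][:,0]
    k,l=f(s),f(w)
    if len(k)and len(l):print(lo,len(k),np.percentile(k,[3,97]).round(4),np.percentile(l,1).round(4))
E
```

```text
4.3167 [ 0.41253027 -0.00874848  0.0454084 ] [-0.07 -0.    0.13] -8.8648693355221e-05
[[-0.002 -0.044 -0.999]
 [ 0.    -0.999  0.044]
 [-1.    -0.     0.002]]
tool shift mm [ -0.8 -12.6 -87. ]
-0.18 102 [0.5021 0.5124] 0.5161
-0.09999999999999999 116 [0.5045 0.5162] 0.5198
-0.01999999999999999 114 [0.5081 0.5198] 0.5234
0.06 124 [0.5115 0.5233] 0.5267
0.14 117 [0.5149 0.5266] 0.53
0.22000000000000003 114 [0.518  0.5297] 0.5331
0.3 44 [0.5224 0.5342] 0.5374
```

View pics/top2.png

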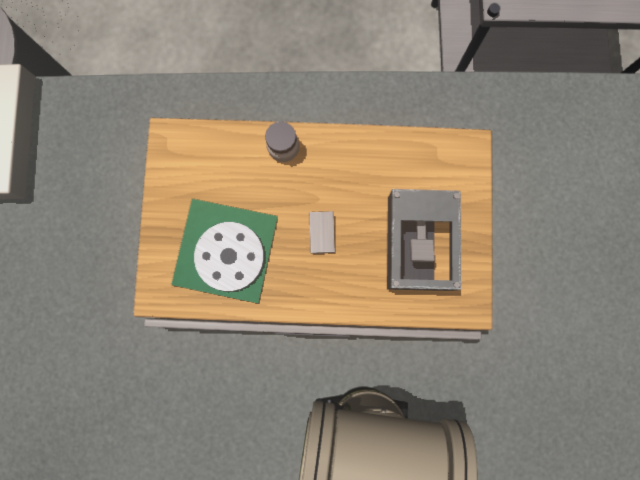

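The drawer is home: its face stands 15 mm proud along its whole width, and the loose parts are unmoved. Now I go up and over the window.

>>> carry_out(
  targets=[
    {"x": -40, "y": 0, "z": 0, "ax": 0, "ay": 0, "az": 0, "grip": 255},
    {"x": -80, "y": 0, "z": 0, "ax": 0, "ay": 0, "az": 0, "grip": 255},
    {"x": -120, "y": 0, "z": 0, "ax": 0, "ay": 0, "az": 0, "grip": 255},
    {"x": -160, "y": 0, "z": 0, "ax": 0, "ay": 0, "az": 0, "grip": 255},
    {"x": -185, "y": 0, "z": 0, "ax": 0, "ay": 0, "az": 0, "grip": 255},
    {"x": -185, "y": 10, "z": -30, "ax": 0, "ay": 0, "az": 0, "grip": 255},
    {"x": -185, "y": 24, "z": -66, "ax": 0, "ay": 0, "az": 0, "grip": 255},
    {"x": -185, "y": 38, "z": -102, "ax": 0, "ay": 0, "az": 0, "grip": 255},
    {"x": -185, "y": 52, "z": -138, "ax": 0, "ay": 0, "az": 0, "grip": 255},
    {"x": -185, "y": 65, "z": -174, "ax": 0, "ay": 0, "az": 0, "grip": 255},
    {"x": -185, "y": 76, "z": -206, "ax": 0, "ay": 0, "az": 0, "grip": 255},
    {"x": -185, "y": 79, "z": -214, "ax": 0, "ay": 0, "az": 0, "grip": 255},
  ],
)

```text
t: 5.37
position: [0.6297, -0.0997, 0.2292]
tool_rot: [-2.199, 0.051, 2.198]
ft_force: [0.5, 0.7, 0.2]
width: 0.0001
```

```bash
python3 - <<'E'
from h import *
c=cal("wrist");p,d=camera("wrist"); cv2.imwrite("pics/w1.png",p[:,:,::-1])
print(c, proj("wrist",[[.626,-.095,.14],[.6245,-.099,.148]],c))
p,d=camera("scene"); cv2.imwrite("pics/s1.png",p[:,:,::-1])
E
python3 st.py 0.623 -0.097 0.17
```

```text
(array([[355.04607169,   0.        , 319.06463555],
       [  0.        , 355.04607169, 235.35517557],
       [  0.        ,   0.        ,   1.        ]]), 0.015253762052941608, array([[-0.04493312, -0.99898843, -0.00177181],
       [-0.95889622,  0.04263227,  0.28053615],
       [-0.28017683,  0.01430435, -0.95984183]]), array([-0.07065198,  0.57114107,  0.55583625])) [[313.08068548 244.20143387]
 [318.95233    249.72699769]]
5.4667 [ 0.62761867 -0.09856511  0.22982309] [-0.55 -0.33  0.35] -0.000165538526989914
[[-0.001 -0.045 -0.999]
 [ 0.    -0.999  0.045]
 [-1.    -0.     0.001]]
tool shift mm [59.8 -1.3  4.7]
```

View pics/w1.png

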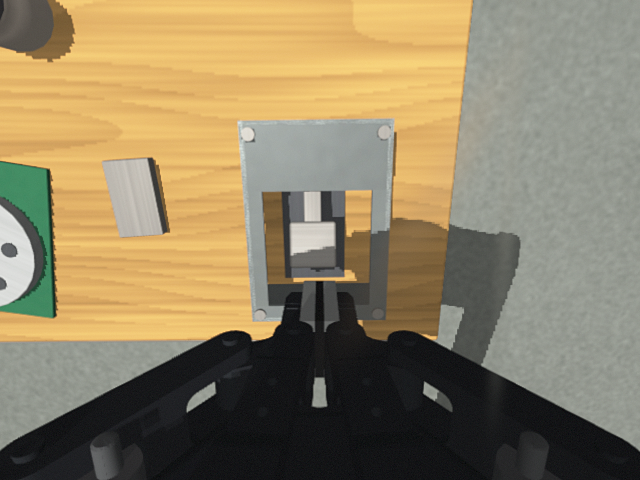

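View pics/s1.png

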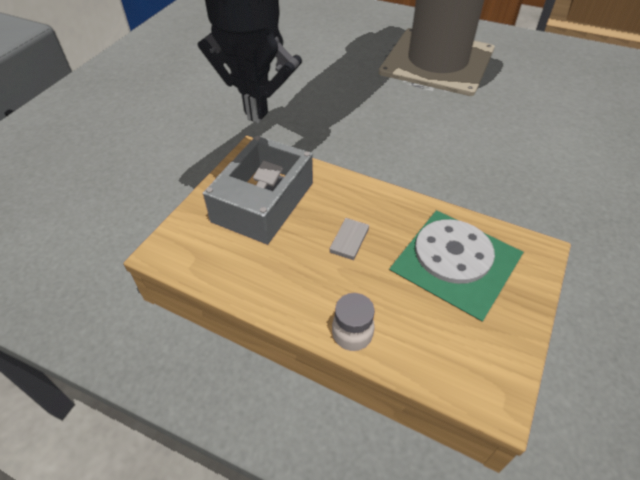

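```bash
python3 - <<'E'
from h import *
s=sense();p=np.array(s["position"])
for h in (0,.019,.031,.04,.054,.073,.1,.14): print(h,proj("scene",p+[0,0,h])[0].round(1),proj("wrist",p+[0,0,h])[0].round(1), proj("scene",[p+[0,-.035,h],p+[0,.035,h]]).round(0).tolist())
im=cv2.imread("pics/s1.png")[0:150,170:340];cv2.imwrite("pics/z4.png",cv2.resize(im,None,fx=4,fy=4,interpolation=2))
E
```

```text
0 [258.3 118. ] [319.6 296.9] [[234.0, 111.0], [283.0, 125.0]]
0.019 [256.7 105.1] [319.5 318.6] [[232.0, 98.0], [282.0, 112.0]]
0.031 [255.7  96.7] [319.5 335.4] [[231.0, 90.0], [281.0, 104.0]]
0.04 [254.9  90.1] [319.5 350.2] [[230.0, 83.0], [281.0, 97.0]]
0.054 [253.6  79.7] [319.4 378.1] [[228.0, 73.0], [280.0, 87.0]]
0.073 [251.8  64.8] [319.4 429.8] [[225.0, 58.0], [279.0, 72.0]]
0.1 [249.   42.3] [319.1 557.2] [[222.0, 36.0], [277.0, 49.0]]
0.14 [244.5   5.6] [ 317.8 1361.6] [[216.0, -0.0], [274.0, 12.0]]
```

View pics/z4.png

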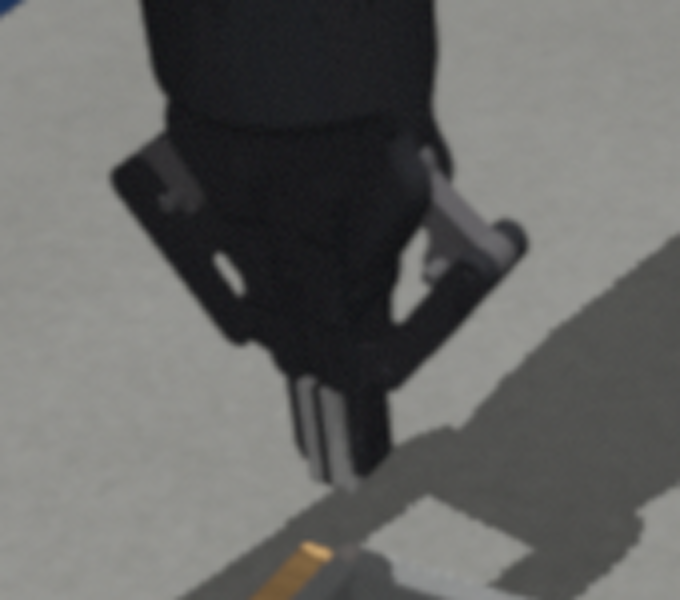

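The wrist view confirms the pad at about (313,245), against a predicted (313,244). The finger linkages stay within about ±20 mm at the guard-top height, so they fit through the window. I descend to just above it.

>>> carry_out(
  targets=[
    {"x": 15, "y": 0, "z": 3, "ax": 0, "ay": 0, "az": 0, "grip": 255},
    {"x": 35, "y": 0, "z": 3, "ax": 0, "ay": 0, "az": 0, "grip": 255},
    {"x": 55, "y": 0, "z": 3, "ax": 0, "ay": 0, "az": 0, "grip": 255},
    {"x": 70, "y": 0, "z": 3, "ax": 0, "ay": 0, "az": 0, "grip": 255},
    {"x": 70, "y": 0, "z": 3, "ax": 0, "ay": 0, "az": 0, "grip": 255},
    {"x": 70, "y": 0, "z": 3, "ax": 0, "ay": 0, "az": 0, "grip": 255},
  ],
)

```text
t: 5.97
position: [0.6218, -0.0969, 0.1609]
tool_rot: [-2.197, 0.048, 2.2]
ft_force: [0.4, 0.1, 0.4]
width: 0.0002
```

```bash
python3 st.py 0.623 -0.097 0.117; python3 - <<'E'
from h import *
p,d=camera("wrist"); cv2.imwrite("pics/w2.png",p[:,:,::-1])
p,d=camera("scene"); cv2.imwrite("pics/s2.png",cv2.resize(p[80:250,170:340,::-1],None,fx=3.5,fy=3.5))
E
```

```text
5.9667 [ 0.62183902 -0.096877    0.16085474] [0.41 0.09 0.36] 0.0002026862754785357
[[-0.001 -0.044 -0.999]
 [ 0.    -0.999  0.044]
 [-1.    -0.     0.001]]
tool shift mm [43.9  0.1 -1.2]
```

View pics/w2.png

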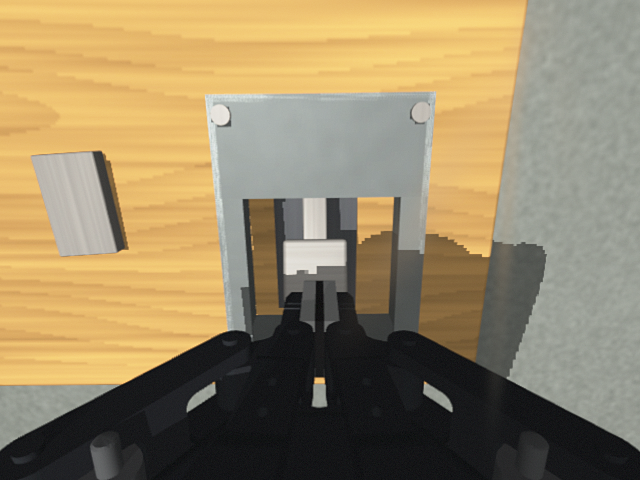

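View pics/s2.png

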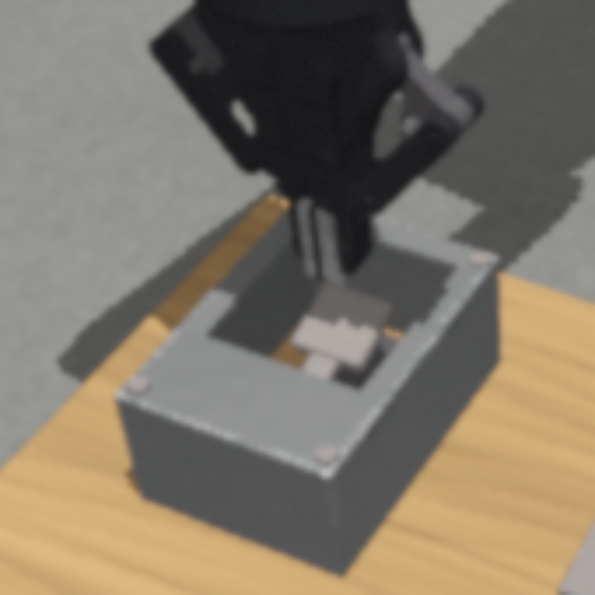

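The fingertips are centred over the window and pad (wrist view about (318,285) against window columns 247-395). I press down slowly.

>>> carry_out(
  targets=[
    {"x": 6, "y": 0, "z": 0, "ax": 0, "ay": 0, "az": 0, "grip": 255},
    {"x": 12, "y": 0, "z": 0, "ax": 0, "ay": 0, "az": 0, "grip": 255},
    {"x": 16, "y": 0, "z": 0, "ax": 0, "ay": 0, "az": 0, "grip": 255},
    {"x": 19, "y": 0, "z": 0, "ax": 0, "ay": 0, "az": 0, "grip": 255},
    {"x": 22, "y": 0, "z": 0, "ax": 0, "ay": 0, "az": 0, "grip": 255},
    {"x": 25, "y": 0, "z": 0, "ax": 0, "ay": 0, "az": 0, "grip": 255},
    {"x": 28, "y": 0, "z": 0, "ax": 0, "ay": 0, "az": 0, "grip": 255},
    {"x": 31, "y": 0, "z": 0, "ax": 0, "ay": 0, "az": 0, "grip": 255},
    {"x": 34, "y": 0, "z": 0, "ax": 0, "ay": 0, "az": 0, "grip": 255},
    {"x": 37, "y": 0, "z": 0, "ax": 0, "ay": 0, "az": 0, "grip": 255},
    {"x": 40, "y": 0, "z": 0, "ax": 0, "ay": 0, "az": 0, "grip": 255},
    {"x": 40, "y": 0, "z": 0, "ax": 0, "ay": 0, "az": 0, "grip": 255},
  ],
)

```text
t: 7.07
position: [0.6223, -0.0973, 0.1204]
tool_rot: [-2.198, 0.049, 2.199]
ft_force: [0.2, -0.5, 0.1]
width: -0.0001
```

>>> carry_out(
  targets=[
    {"x": 1, "y": 0, "z": 0, "ax": 0, "ay": 0, "az": 0, "grip": 255},
    {"x": 2, "y": 0, "z": 0, "ax": 0, "ay": 0, "az": 0, "grip": 255},
    {"x": 3, "y": 0, "z": 0, "ax": 0, "ay": 0, "az": 0, "grip": 255},
    {"x": 4, "y": 0, "z": 0, "ax": 0, "ay": 0, "az": 0, "grip": 255},
    {"x": 5, "y": 0, "z": 0, "ax": 0, "ay": 0, "az": 0, "grip": 255},
  ],
)

```text
t: 7.48
position: [0.6225, -0.0974, 0.1171]
tool_rot: [-2.199, 0.049, 2.199]
ft_force: [-8.8, 0.8, 15.4]
width: -0.0001
```

15 N at z=0.117, which is the pressed height, so this is the stop. One more millimetre, hold, then lift straight out.

>>> carry_out(
  targets=[
    {"x": 1, "y": 0, "z": 0, "ax": 0, "ay": 0, "az": 0, "grip": 255},
    {"x": 2, "y": 0, "z": 0, "ax": 0, "ay": 0, "az": 0, "grip": 255},
    {"x": 2, "y": 0, "z": 0, "ax": 0, "ay": 0, "az": 0, "grip": 255},
  ],
)

```text
t: 7.73
position: [0.6226, -0.0974, 0.1169]
tool_rot: [-2.2, 0.049, 2.199]
ft_force: [-12.6, 1.5, 20.3]
width: 0.0
```

>>> carry_out(
  targets=[
    {"x": -6, "y": 0, "z": 0, "ax": 0, "ay": 0, "az": 0, "grip": 255},
    {"x": -15, "y": 0, "z": 0, "ax": 0, "ay": 0, "az": 0, "grip": 255},
    {"x": -25, "y": 0, "z": 0, "ax": 0, "ay": 0, "az": 0, "grip": 255},
    {"x": -40, "y": 0, "z": 0, "ax": 0, "ay": 0, "az": 0, "grip": 255},
    {"x": -65, "y": 0, "z": 0, "ax": 0, "ay": 0, "az": 0, "grip": 255},
    {"x": -95, "y": 0, "z": 0, "ax": 0, "ay": 0, "az": 0, "grip": 255},
    {"x": -125, "y": 0, "z": 0, "ax": 0, "ay": 0, "az": 0, "grip": 255},
    {"x": -130, "y": 0, "z": 30, "ax": 0, "ay": 0, "az": 0, "grip": 255},
    {"x": -130, "y": 0, "z": 65, "ax": 0, "ay": 0, "az": 0, "grip": 255},
    {"x": -130, "y": 0, "z": 100, "ax": 0, "ay": 0, "az": 0, "grip": 255},
    {"x": -130, "y": 0, "z": 135, "ax": 0, "ay": 0, "az": 0, "grip": 255},
    {"x": -130, "y": 0, "z": 150, "ax": 0, "ay": 0, "az": 0, "grip": 255},
  ],
)

```text
t: 8.73
position: [0.4699, -0.0904, 0.2445]
tool_rot: [-2.198, 0.049, 2.2]
ft_force: [-0.6, -0.3, 0.1]
width: 0.0002
```

```bash
python3 st.py; python3 - <<'E'
from h import *
p,d=camera("top"); cv2.imwrite("pics/top3.png",p[:,:,::-1])
p,d=camera("scene"); cv2.imwrite("pics/s3.png",p[:,:,::-1])
P=pts("scene",d)
a=cv2.imread("pics/s3.png")[130:250,190:330];cv2.imwrite("pics/z5.png",cv2.resize(a,None,fx=5,fy=5,interpolation=2))
for uv in [(265,174),(268,170),(264,178),(270,176)]: print(uv,P[uv[1],uv[0]].round(4))
b=np.load("pics/scene0.npy");Pb=pts("scene",b);print(Pb[174,268])
E
```

```text
8.7333 [ 0.46985457 -0.09038444  0.24451661] [-0.59 -0.25  0.12] 0.00016014982134295922
[[-0.    -0.044 -0.999]
 [-0.    -0.999  0.044]
 [-1.     0.     0.   ]]
(265, 174) [ 0.6116 -0.1093  0.118 ]
(268, 170) [ 0.5769 -0.1257  0.0912]
(264, 178) [ 0.6198 -0.1064  0.1181]
(270, 176) [ 0.6126 -0.1005  0.1182]
[ 0.63122423 -0.09145306  0.14102332]
```

View pics/top3.png

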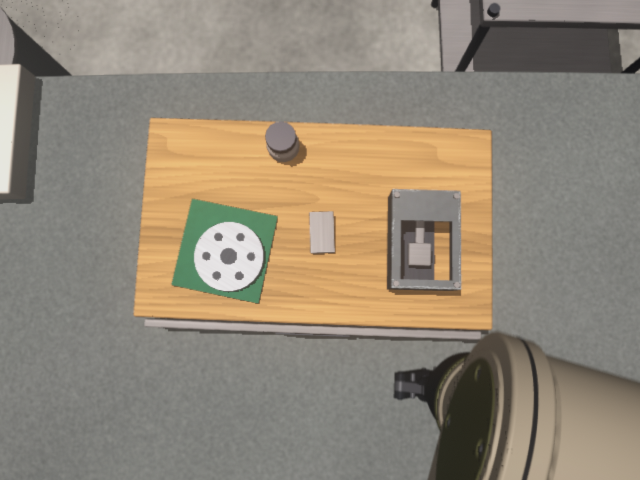

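View pics/z5.png

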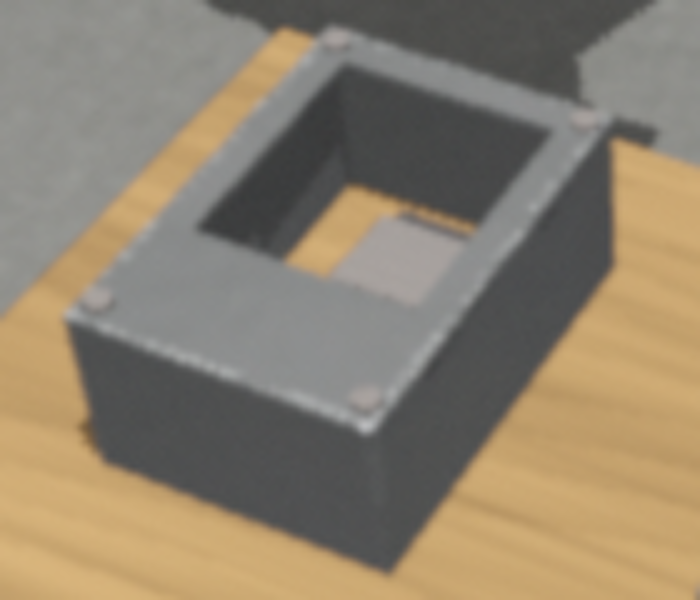

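The pad now lies level at z≈0.118. The drawer front is at the counter edge (row ~323-335), and the plate, block and jar sit at the same pixels as at the start. The tool is clear. I hand the job in.

```bash
python3 -c "
from bench import *
print(finish_job())"
```

```text
the job is handed in; nothing more can be done
None
```

The drawer is fully home, the lever is pressed down to its stop, and the job is handed in; it gave no verdict.

- **Drawer:** I pushed it with the shut fingers until it met the stop at about 18 N. The top camera then showed its face 15 mm proud of the counter edge along the whole width.
- **Lever:** I reached down through the window and pressed the pad to about z = 0.117 m, ending at about 20 N. In the final depth picture the pad lies level, 28 mm above the counter (nominal 27).
- **Guard and loose parts:** The force readings before the pad bottomed out stayed under 1 N, with no sign of touching the guard. I checked force only at the end of each move, not continuously. The valve plate, gauge block and jar look unmoved from the start.
- **Finish:** The fingers ended clear of everything at z = 0.245 m, with the clock at about 9 s. No check failed, and the top and scene views agreed to about 1.5 mm.

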